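# Bring the locked plate carriage out to loading and lock it there

## Task

The plate reader's carriage is held in the reading position by a spring plunger with a red knob: pull the knob up and turn it counter-clockwise so that it stays parked up, then draw the carriage by its black handle all the way out to its end stop. Turn the red knob back so that the pin drops fully home and locks the carriage there, keep the well plate seated in its nest, leave everything else on the bench where it stands, and let go.

Things in the scene. Friction and masses are not known exactly. Their poses are not given: they have to be found in the camera images.
- reader: Fixed plate reader. Its frame (mm, origin on the table): grey base 240 (x) x 485 (y) x 12 high; white head with dark screen over the -y end (y -215 to -30, x -112 to 112, top 135 above the table). The carriage slides along the reader's +y, out from under the head. The plunger stands at x 80, y 85. Its yaw is the reader's yaw.
- carriage (a joint): Slide of the aluminium plate carriage, m: 0 = reading position under the head (start, locked), 0.160 = loading position, at its end stop. About 2 N of friction; stays where left. A strip on its +x edge has two holes for the plunger's pin, under the plunger at 0 and at 0.160, about 2 mm of play either way; between them the pin cannot drop.
- plunger (a joint): Lift of the spring plunger (red knob, brass bar, steel pin), m: 0 = fully down, pin in a hole, carriage locked; top of travel 0.018. Spring pushes down with 4 N at 0, 7 N at 0.012, 8.5 N at 0.018. Pin clears the strip above 0.008; turned back over the strip where there is no hole it stays about 0.008 up.
- knob (a joint): Turn of the red knob about the vertical, rad, counter-clockwise from above: 0 = long side along the reader's x (start), limit 1.3. At 0 the brass cross bar lies in the collar's slot: it turns only when lifted over about 0.010. Let go when turned, the bar rests on the collar (parked, lift about 0.010). It drops only within about 0.1 of 0. Turns easily, 0.02 N m.
- knob_grip (a point): Grip point of the red knob: on the plunger axis, 10 mm below the knob's flat top, 92 mm above the table when down. The knob is a red bar 44 long x 16 thick x 32 high; it rises and turns with its joints. The steel collar under it (32 mm wide) ends 64 mm above the table.
- handle_grip (a point): Grip point of the carriage's handle: on the axis of an upright black round knob, 22 dia x 42 high, from 50 to 92 mm above the table; the point is 76 mm above the table. Moves with the carriage (at the start x 0, y 50 mm in the reader's frame).
- nest (a point): Middle of the carriage's nest, where the centre of the plate's underside belongs, 42 mm above the table; moves with the carriage.
- well_plate: 24-well plate with coloured wells, 85.5 (x) x 128 (y) x 20 mm high, about 80 g, loose in the nest between 6 mm high lips with about 2 mm of play. Origin at the centre of its underside, 42 mm above the table.
- amber_bottle: small amber reagent bottle, 48 dia x 85 high, loose, stands beside the reader; to be left alone. Origin at the centre of its underside
- dish_stack: stack of three clear petri dishes, 89 dia x 42 high, loose, stands beside the reader; to be left alone. Origin at the centre of its underside
- tip_box: blue pipette-tip box with white top, 85 x 125 x 50 high, loose; to be left alone. Origin at the centre of its underside
- beaker: white plastic beaker, 70 dia x 95 high, loose; to be left alone. Origin at the centre of its underside
- wash_bottle: white bottle with red cap and blue label, 68 dia x 150 high, loose; to be left alone. Origin at the centre of its underside
- mouse: black computer mouse, about 105 x 62 x 34 high, loose; to be left alone. Origin at the centre of its underside
- jar: glass jar with green lid, 60 dia x 70 high, loose, stands beside the reader on the robot's side; to be left alone. Origin at the centre of its underside

How it is judged:
By the outcome, as a careful person would: the job done as asked, in the order asked, and still so for the second after the job is handed in, with the robot touching nothing.
It also fails if it takes over 72 s, if anything falls off the work surface, if the arm or the gripper's body presses on something with over 40 N, if the wrist force passes 120 N, or if a joint passes its speed limit or range.

## Robot

A 7-joint arm with a two-finger parallel gripper is mounted at the origin on the work surface. World frame = base frame: x ahead of the robot, y to its left, z up, the work surface at z = 0. Lengths are in m, angles in degrees, forces in N, time in s.
With the tool pointing down it reaches from about 0.35 to 0.9 m from the base axis. Payload 7.2 kg.
Tool frame: the origin (TCP) lies midway between the tips of the shut fingers; the grasp point (between the pads) lies 19 mm behind it; z points along the fingers, y is the line along which they close (so a half turn about z gives the same grasp; the last joint's range is limited). The gripper opens to 85 mm and grips with 20 to 120 N. Pads are 22 mm wide; open, the fingers measure 114 mm over their backs; the gripper's body (76 mm by 85 mm) begins 54 mm behind the grasp point. The pads swing forward as they close: fully open they stand 13 mm farther back than shut.
Start: joints at [-77.59, 23.554, -0.728, 91.456, 0.321, 64.991, -4.71], TCP at [0.176, 0.6, 0.231] pointing down, gripper open.
Joint ranges: [-169.25, 169.25], [-16.82, 113.86], [-84.01, 82.57], [7.8, 145.47], [-59.2, 239.2], [7.22, 106.19], [-163.78, 163.78]. Speed limits (degrees/s): [136.94, 136.94, 172.46, 172.46, 180, 180, 180].

## Interface

Orientations are given as [roll, pitch, yaw] about the fixed x, y, z axes, in that order (R = Rz(yaw) Ry(pitch) Rx(roll)).
In Python, from rig import r gives the robot as it stands.
- The arm moves only by the tool jog_arm, called after ">>>" in YAML: its name, and indented under it one key for each argument. Schema: {"type":"object","properties":{"moves":{"type":"array","items":{"type":"array","items":{"type":"array","items":{"type":"number"},"minItems":7,"maxItems":7},"minItems":1,"maxItems":8},"minItems":1,"maxItems":1},"squeeze":{"type":"number"},"only":{"type":"string"},"quiet":{"type":"boolean"},"lines":{"type":"string"}},"required":["moves"],"additionalProperties":false}. moves is a list that holds a single list of rows (three levels of brackets), with 1 to 8 rows, each of 7 numbers: the opening from 0.0 (shut) to 1.0 (fully open), then dx, dy, dz in m, then a rotation vector rx, ry, rz in degrees; each row is the pose to reach, as a shift and turn from the pose commanded when the call began, along the tool's axes at that moment; what a row does not reach only later rows make up. A row lasts 1/8 s, in which the tool goes at most 0.0625 m and 10.7 degrees, less where a joint would pass 70% of its speed; a pose out of reach is approached as far as the arm can. The fingers move at their own pace and stop on an object; squeeze is the grip in N (left out, the last holds). Time passes only in rows, so rows that do not move let the fingers close. The tool returns the time, the measured TCP pose, the force, the opening and the grip force at its end. only (a regular expression) keeps the lines of the reply that match it, lines (a string "A,B") keeps lines A to B, and quiet returns only ok. Input that does not fit is refused with a message, and nothing moves.
- r.read_state(): the state, without advancing time (a new reading comes with each control period).
- r.camera(name): name is "scene" or "top" or "wrist"; returns the picture (400x640x3 uint8, red, green, blue); there is no depth.
- r.calibration(name): a dict with "vertical_fov" (degrees; the focal length in pixels is half the picture's height over the tangent of half this angle, whatever the lens; pixels are square), "cx", "cy" (the principal point, pixels), "T" (4x4, takes a point from camera to world coordinates); the wrist camera has in their place "T_tool_cam" (4x4, takes a point from camera to tool coordinates, whose origin is the TCP and whose axes are the flange's). Camera axes: x right, y up, looking along -z (the intrinsics and any distortion apply to the point x, -y, -z); pixel columns grow to the right and rows downward; lengths in m; the calibration is good to about 2 mm. A picture is of the moment at which its call begins: read the wrist's pose just before it. calibration takes no time and is no camera call.
- r.close_job(): hands the job in; it is judged then, once.
The state is a dict: "time_s": time; "joint_positions": joint angles; "joint_velocities": joint speeds; "joint_torque": joint torques, N m; "eef_pos": TCP position; "ee_rot": TCP orientation; "contact_force": force on the tool from outside, world axes, zero at the start; "ft_torque": the same for the moment, N m; "opening": opening from 0.0 (shut) to 1.0 (fully open); "grasp_force": force on a finger pad.
Only numpy, scipy, OpenCV 4.12 (cv2) and the standard library are available. Lean on these libraries where they do the work, as an engineer would, in place of code of your own. Each camera call takes 0.05 s, during which the arm holds its last target. There are 200 camera calls.

## Working session

There is one attempt and no reset: what is moved stays moved. The work goes in short steps, Python scripts to look and compute and a tool call to move; the robot and the scene stay as the last step left them, time stands still between calls to the robot, and variables do not carry over. Pictures are saved under pics/ and viewed, at most 10 in all, crops included, and the job is handed in when it is done.

```bash
ls; mkdir -p pics
```

Run:
```python
from rig import r
import cv2,numpy as np
for n in ("top","scene"):
    im=r.camera(n); cv2.imwrite(f"pics/{n}0.png",im[:,:,::-1]); c=r.calibration(n); print(n,{k:np.round(v,4).tolist() if not isinstance(v,str) else v for k,v in c.items()})
print(r.calibration("wrist")); s=r.read_state(); print(s["time_s"],s["eef_pos"],s["ee_rot"],s["opening"])
```

```text
pics
rig.py
top {'vertical_fov': 47.7124, 'cx': 318.9855, 'cy': 206.1931, 'T': [[0.0273, 0.9832, -0.1804, 0.3018], [-0.9996, 0.0284, 0.0036, -0.0097], [0.0086, 0.1802, 0.9836, 1.612], [0.0, 0.0, 0.0, 1.0]]}
scene {'vertical_fov': 48.7148, 'cx': 310.4126, 'cy': 202.5574, 'T': [[0.2468, -0.7266, 0.6412, 1.5793], [0.9689, 0.1977, -0.1489, -0.2477], [-0.0185, 0.658, 0.7528, 1.2295], [0.0, 0.0, 0.0, 1.0]]}
{'vertical_fov': 65.81591864609229, 'cx': 318.1904637336013, 'cy': 195.56024121839874, 'T_tool_cam': array([[-1.33127502e-03,  9.55673189e-01,  2.94426534e-01,
         7.65496678e-02],
       [ 9.99998727e-01,  1.53110341e-03, -4.48197208e-04,
        -4.21587604e-04],
       [-8.79127524e-04,  2.94425562e-01, -9.55674011e-01,
        -1.43111783e-01],
       [ 0.00000000e+00,  0.00000000e+00,  0.00000000e+00,
         1.00000000e+00]])}
0.1 [0.17551251 0.59938556 0.23051691] [-1.79916151e+02  6.05730519e-03  1.63684302e+02] 0.9993710550044936
```

View pics/top0.png

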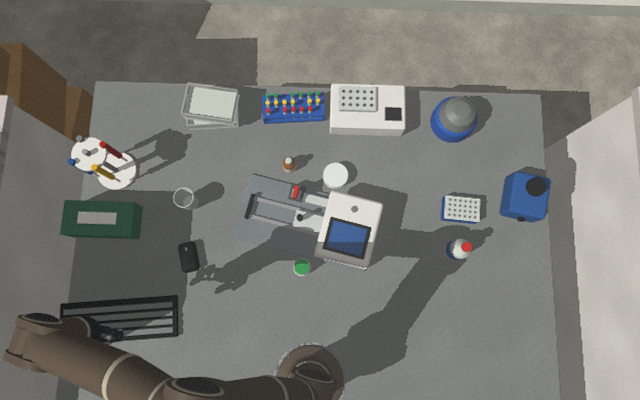

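View pics/scene0.png

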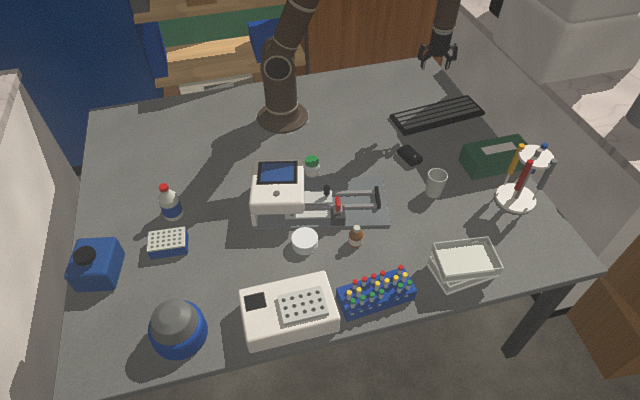

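The top view shows the reader in the middle. The red knob is at about (296,191), the black handle at (299,217), the amber bottle at (288,163), the dishes at (335,175) and the jar at (302,267). The scene view has the knob at about (338,205) and the handle at (326,190).

Create h.py:
```python
from rig import r
import cv2,numpy as np
from scipy.spatial.transform import Rotation as R
def pose(s):
    T=np.eye(4);T[:3,:3]=R.from_euler('xyz',s["ee_rot"],degrees=True).as_matrix();T[:3,3]=s["eef_pos"];return T
def camT(n,s=None):
    c=r.calibration(n); return c,(c["T"] if "T" in c else pose(s)@c["T_tool_cam"])
def ray(n,uv,s=None):
    c,T=camT(n,s);f=200/np.tan(np.radians(c["vertical_fov"]/2))
    d=np.array([(uv[0]-c["cx"])/f,-(uv[1]-c["cy"])/f,-1]);return T[:3,3],T[:3,:3]@d
def onz(n,uv,z,s=None):
    o,d=ray(n,uv,s);return o+d*(z-o[2])/d[2]
def blobs(im,lo,hi,box=None,amin=8):
    h=cv2.cvtColor(im,cv2.COLOR_RGB2HSV);m=cv2.inRange(h,lo,hi)
    if lo[0]==0 and hi[0]<20 : m|=cv2.inRange(h,(172,lo[1],lo[2]),(180,255,255))
    k,_,st,ce=cv2.connectedComponentsWithStats(m);o=[]
    for i in range(1,k):
        x,y=ce[i]
        if st[i,4]>=amin and (box is None or (box[0]<x<box[2] and box[1]<y<box[3])): o.append((np.round(ce[i],1).tolist(),st[i].tolist()))
    return o,m
def tri(r1,r2):
    (a,d),(b,e)=r1,r2;t=np.linalg.lstsq(np.c_[d,-e],b-a,rcond=None)[0]
    p,q=a+d*t[0],b+e*t[1];return (p+q)/2,np.linalg.norm(p-q)
```

Run:
```python
from h import *
t=cv2.imread("pics/top0.png")[:,:,::-1];s=cv2.imread("pics/scene0.png")[:,:,::-1]
for n,im,b in(("top",t,(230,140,390,290)),("scene",s,(240,140,400,260))):
    for nm,lo,hi in(("red",(0,130,80),(8,255,255)),("black",(0,0,0),(180,255,38)),("blue",(100,100,40),(125,255,255)),("green",(50,80,50),(80,255,255)),):
        print(n,nm,blobs(im,lo,hi,b)[0])
print(tri(ray("top",(296,191)),ray("scene",(338,205))),tri(ray("top",(299,217)),ray("scene",(326,190))))
for uv in((254,175),(233,236)):print(onz("top",uv,.012))
for nm,uv,z in(("amber",(288,162),.085),("dish",(335,175),.042),("jar",(301,267),.07)):print(nm,onz("top",uv,z))
cv2.imwrite("pics/crop.png",np.hstack([cv2.resize(t[150:280,225:390],None,fx=2.4,fy=2.4,interpolation=2),cv2.resize(s[150:280,245:400],None,fx=2.4,fy=2.4,interpolation=2)])[:,:,::-1])
```

```text
top red [([295.4, 191.5], [293, 185, 6, 14, 55])]
top black []
top blue [([346.7, 236.6], [328, 221, 39, 34, 859])]
top green [([301.3, 266.4], [294, 259, 15, 15, 176])]
scene red [([337.5, 203.3], [336, 197, 5, 14, 55])]
scene black []
scene blue [([278.5, 174.3], [261, 166, 33, 16, 396])]
scene green [([311.1, 160.4], [305, 155, 13, 12, 119])]
(array([0.63458538, 0.06735363, 0.07862507]), np.float64(0.00303484690904904)) (array([0.54516825, 0.05201093, 0.0660096 ]), np.float64(0.0015495357558309663))
[0.70372993 0.22400189 0.012     ]
[0.47893383 0.28654097 0.012     ]
amber [0.7355968  0.09725637 0.085     ]
dish [ 0.70472996 -0.06952892  0.042     ]
jar [0.37383665 0.03981457 0.07      ]
```

View pics/crop.png

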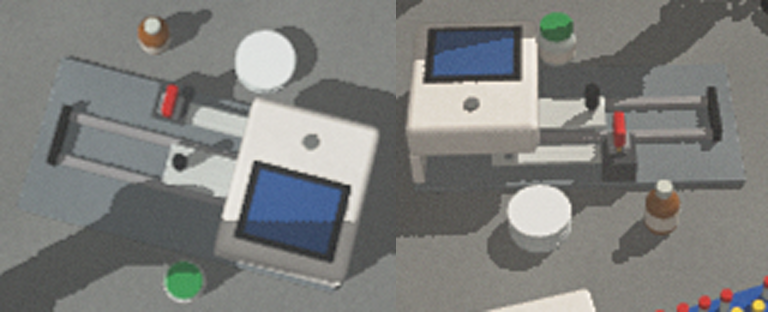

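The crops confirm this: the rails run along reader +y (image left), the knob's long side lies along reader x, and the yaw is about -15.5°. The knob–handle vector matches the given geometry within 3 mm. I'll move towards the knob, turning to yaw ≈ -15.5 so the last joint keeps room for the later turn.

Add to h.py:
```python
def delta(p,yaw):
    s=r.read_state();T=pose(s);d=T[:3,:3].T@(np.array(p)-T[:3,3])
    G=R.from_euler('xyz',[180,0,yaw],degrees=True).as_matrix()
    print("delta",np.round(d,4),"rot",np.round(R.from_matrix(T[:3,:3].T@G).as_rotvec(degrees=True),1),"j7",round(s["joint_positions"][6],1),"t",s["time_s"])
```

```text
(no output)
```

>>> jog_arm:
  moves:
    - [[1, -0.04, -0.03, 0, 0, 0, 10], [1, -0.09, -0.06, 0, 0, 0, 20], [1, -0.14, -0.09, 0, 0, 0, 30], [1, -0.19, -0.13, 0, 0, 0, 40], [1, -0.24, -0.16, 0, 0, 0, 50], [1, -0.29, -0.19, 0, 0, 0, 60], [1, -0.34, -0.22, 0, 0, 0, 70], [1, -0.38, -0.25, 0, 0, 0, 80]]

```text
time_s: 1.1
eef_pos: [0.4713, 0.2511, 0.2312]
ee_rot: [180.0, 0.0, 83.3]
contact_force: [0.9, 0.8, -0.1]
opening: 0.997
grasp_force: 0.0
```

```bash
python3 -c "
from h import *
delta([.615,.06,.23],-15.5)"
```

```text
delta [-0.1731  0.165   0.0013] rot [ 0.  -0.  98.8] j7 -32.8 t 1.1
```

>>> jog_arm:
  moves:
    - [[1, -0.03, 0.03, 0, 0, 0, 10], [1, -0.06, 0.06, 0, 0, 0, 20], [1, -0.09, 0.09, 0, 0, 0, 30], [1, -0.12, 0.12, 0, 0, 0, 40], [1, -0.15, 0.14, 0, 0, 0, 50], [1, -0.173, 0.165, 0, 0, 0, 60], [1, -0.173, 0.165, 0, 0, 0, 70], [1, -0.173, 0.165, 0, 0, 0, 80]]

```text
time_s: 2.1
eef_pos: [0.6149, 0.0624, 0.2308]
ee_rot: [180.0, 0.1, 3.3]
contact_force: [-0.6, -0.1, -0.0]
opening: 1.0
grasp_force: 0.0
```

>>> jog_arm:
  moves:
    - [[1, 0, 0, 0, 0, 0, 10], [1, 0, 0, 0, 0, 0, 18.8], [1, 0, 0, 0, 0, 0, 18.8]]

```text
time_s: 2.48
eef_pos: [0.6148, 0.0632, 0.2308]
ee_rot: [180.0, 0.0, -15.0]
contact_force: [-0.7, 0.1, -0.5]
opening: 1.0
grasp_force: 0.0
```

Run:
```python
from h import *
s=r.read_state();im=r.camera("wrist");cv2.imwrite("pics/w1.png",im[:,:,::-1])
print(s["eef_pos"],s["ee_rot"],s["joint_positions"])
o,m=blobs(im,(0,130,60),(8,255,255),amin=100);print(o)
```

```text
[0.61476101 0.06324437 0.2307511 ] [ 1.79950531e+02  4.01369648e-02 -1.50431971e+01] [-44.47698521  29.21217475  49.73984434  94.83898793 -23.78267552
  67.21912128 -93.95163374]
[([309.8, 169.2], [301, 144, 19, 51, 858])]
```

View pics/w1.png

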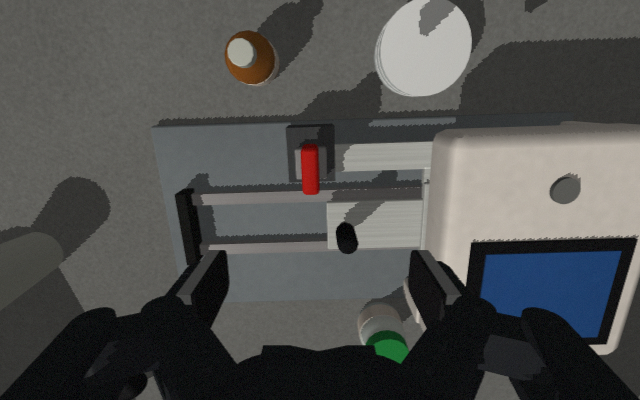

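The wrist view shows the red knob (301–319, 144–195) and the handle top near (347,232). The base's far edge runs from (152,126) to about (365,117). I'll refine from these.

Run:
```python
from h import *
im=cv2.imread("pics/w1.png")[:,:,::-1].copy()
s=r.read_state()
o,m=blobs(im,(0,130,60),(8,255,255),amin=100)
m=m[140:200,295:325];c=max(cv2.findContours(m,0,2)[0],key=len);print("knob rect",cv2.minAreaRect(c))
for y in (147,160,170,185,192): 
    xs=np.where(m[y-140])[0]+295;print(y,xs.min(),xs.max(),im[y,(xs.min()+xs.max())//2])
# black handle
g=im[205:265,325:370].max(2);mm=(g<40).astype(np.uint8);k,_,st,ce=cv2.connectedComponentsWithStats(mm);print("handle",[(st[i]+[325,205,0,0,0],ce[i]+[325,205]) for i in range(1,k) if st[i,4]>60])
# left base edge + far base edge via gradient
L=cv2.cvtColor(im,cv2.COLOR_RGB2GRAY)
ls=cv2.createLineSegmentDetector().detect(L)[0][:,0]
for l in ls:
    n=np.hypot(l[2]-l[0],l[3]-l[1])
    if n>55 and l[1]<310:
        z=.135 if l[0]>440 else .012 if (l[1]<130 or l[0]<185) else .04
        a,b=onz("wrist",l[:2],z,s),onz("wrist",l[2:],z,s);d=b-a
        print(np.round(l),z,"ang",round(np.degrees(np.arctan2(d[1],d[0]))%90-90,2),round(np.linalg.norm(d),3))
for uv,z in(((310.5,171),.102),((310.5,195.5),.102)):print(onz("wrist",uv,z,s))
```

```text
knob rect ((14.77672004699707, 29.02494239807129), (50.28046417236328, 17.472375869750977), 88.02507019042969)
147 302 317 [77 14 12]
160 301 317 [159  24  20]
170 302 318 [159  26  20]
185 302 319 [159  29  24]
192 303 318 [155  25  18]
handle [(array([336, 222,  22,  32, 507]), array([346.09270217, 238.04142012]))]
[473. 241. 634. 236.] 0.135 ang -13.0 0.135
[637. 239. 606. 344.] 0.135 ang -13.17 0.109
[343. 171. 422. 169.] 0.04 ang -13.05 0.087
[359. 247. 427. 249.] 0.04 ang -16.23 0.081
[438. 141. 337. 144.] 0.04 ang -13.25 0.109
[187. 266. 174. 194.] 0.04 ang -13.17 0.091
[324. 241. 211. 244.] 0.04 ang -13.08 0.135
[302. 190. 198. 194.] 0.04 ang -13.04 0.117
[422. 199. 326. 202.] 0.04 ang -13.18 0.109
[229. 235. 324. 232.] 0.04 ang -13.08 0.112
[619. 250. 487. 254.] 0.135 ang -13.15 0.113
[171. 119. 242. 116.] 0.012 ang -13.16 0.081
[638. 136. 436. 142.] 0.135 ang -13.32 0.154
[288. 122. 152. 127.] 0.012 ang -13.05 0.157
[454. 117. 374. 119.] 0.135 ang -13.18 0.06
[638. 124. 562. 120.] 0.135 ang -17.59 0.058
[559. 125. 444. 129.] 0.135 ang -13.1 0.087
[424. 247. 428. 186.] 0.04 ang -13.07 0.076
[451. 149. 441. 259.] 0.135 ang -13.15 0.095
[  1. 309.  56. 267.] 0.012 ang -69.79 0.114
[0.62909956 0.0664105  0.102     ]
[0.60689522 0.07252855 0.102     ]
```

```bash
python3 -c "
from h import *
delta([.6285,.0668,.074],-13.1)
print(onz('wrist',(346.5,253.5),.092,r.read_state()))"
```

```text
delta [ 0.0124 -0.0071  0.1568] rot [ 0.   0.  -1.8] j7 -93.8 t 2.525
[0.5353242  0.05468037 0.092     ]
```

>>> jog_arm:
  moves:
    - [[0.6, 0.012, -0.007, 0.04, 0, 0, -1.8], [0.6, 0.012, -0.007, 0.09, 0, 0, -1.8], [0.6, 0.012, -0.007, 0.13, 0, 0, -1.8], [0.6, 0.012, -0.007, 0.157, 0, 0, -1.8], [0.6, 0.012, -0.007, 0.157, 0, 0, -1.8]]
  squeeze: 60

```text
time_s: 3.15
eef_pos: [0.6269, 0.0666, 0.0723]
ee_rot: [179.9, 0.2, -13.2]
contact_force: [0.7, 0.5, 0.2]
opening: 0.599
grasp_force: 0.0
```

Run:
```python
from h import *
s=r.read_state();im=r.camera("wrist");cv2.imwrite("pics/w2.png",im[:,:,::-1])
delta([.6285,.0668,.074],-13.1)
```

```text
delta [ 0.0003 -0.0004  0.    ] rot [ 0.   0.1 -0.1] j7 -85.9 t 3.2
```

View pics/w2.png

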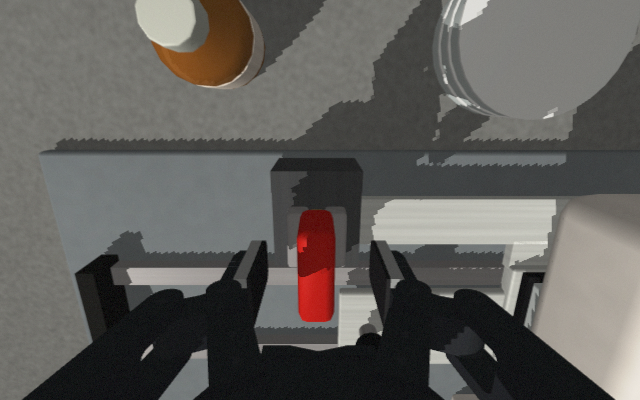

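The knob stands centred between the pads (columns 298–335), so I'll close.

```bash
python3 -c "
from h import *
s=r.read_state();p=onz('wrist',(317,321.5),.102,s);print(p+.022*np.array([.974,-.227,0]))"
```

```text
[0.62963053 0.06656597 0.102     ]
```

>>> jog_arm:
  moves:
    - [[0, 0, 0, 0, 0, 0, 0], [0, 0, 0, 0, 0, 0, 0], [0, 0, 0, 0, 0, 0, 0], [0, 0, 0, 0, 0, 0, 0]]
  squeeze: 60

```text
time_s: 3.7
eef_pos: [0.6294, 0.067, 0.0758]
ee_rot: [-179.9, -0.1, -13.3]
contact_force: [-2.1, 1.4, 7.1]
opening: 0.175
grasp_force: 59.8
```

>>> jog_arm:
  moves:
    - [[0, 0, 0, -0.004, 0, 0, 0], [0, 0, 0, -0.008, 0, 0, 0], [0, 0, 0, -0.012, 0, 0, 0], [0, 0, 0, -0.014, 0, 0, 0], [0, 0, 0, -0.014, 0, 0, 0]]

```text
time_s: 4.32
eef_pos: [0.629, 0.0671, 0.0883]
ee_rot: [-180.0, -0.1, -13.3]
contact_force: [5.3, 0.9, -7.7]
opening: 0.176
grasp_force: 58.5
```

>>> jog_arm:
  moves:
    - [[0, 0, 0, 0, 0, 0, -10], [0, 0, 0, 0, 0, 0, -20], [0, 0, 0, 0, 0, 0, -30], [0, 0, 0, 0, 0, 0, -40], [0, 0, 0, 0, 0, 0, -50], [0, 0, 0, 0, 0, 0, -60], [0, 0, 0, 0, 0, 0, -65], [0, 0, 0, 0, 0, 0, -65]]

```text
time_s: 5.32
eef_pos: [0.6292, 0.0666, 0.0882]
ee_rot: [179.9, -0.1, 51.7]
contact_force: [5.1, 0.8, -7.5]
opening: 0.175
grasp_force: 58.8
```

>>> jog_arm:
  moves:
    - [[0, 0, 0, 0.003, 0, 0, 0], [0, 0, 0, 0.004, 0, 0, 0], [0, 0, 0, 0.004, 0, 0, 0]]

```text
time_s: 5.7
eef_pos: [0.6293, 0.0666, 0.0859]
ee_rot: [179.9, -0.1, 51.7]
contact_force: [-0.2, 1.9, 6.4]
opening: 0.173
grasp_force: 60.9
```

Parked: the bar now rests on the collar. Releasing and rising.

>>> jog_arm:
  moves:
    - [[0.6, 0, 0, 0, 0, 0, 0], [0.6, 0, 0, 0, 0, 0, 0], [0.6, 0, 0, 0, 0, 0, 0], [0.6, 0, 0, -0.04, 0, 0, 0], [0.6, 0, 0, -0.09, 0, 0, 0], [0.6, 0, 0, -0.12, 0, 0, 0], [0.6, 0, 0, -0.12, 0, 0, 0]]

```text
time_s: 6.58
eef_pos: [0.6297, 0.0665, 0.2069]
ee_rot: [179.8, -0.2, 51.7]
contact_force: [0.4, -0.4, -1.1]
opening: 0.601
grasp_force: 0.0
```

Run:
```python
from h import *
s=r.read_state();im=r.camera("wrist");cv2.imwrite("pics/w3.png",im[:,:,::-1])
o,m=blobs(im,(0,130,60),(8,255,255),amin=100);print(o);print(cv2.minAreaRect(max(cv2.findContours(m,0,2)[0],key=len)))
delta([.5445,.0515,.058],76.9)
```

```text
[([317.1, 192.9], [307, 165, 21, 57, 1058])]
((317.0, 193.0), (56.0, 20.0), 90.0)
delta [-0.0643 -0.0568  0.1469] rot [  0.1  -0.1 -25.2] j7 -36.1 t 6.625
```

View pics/w3.png

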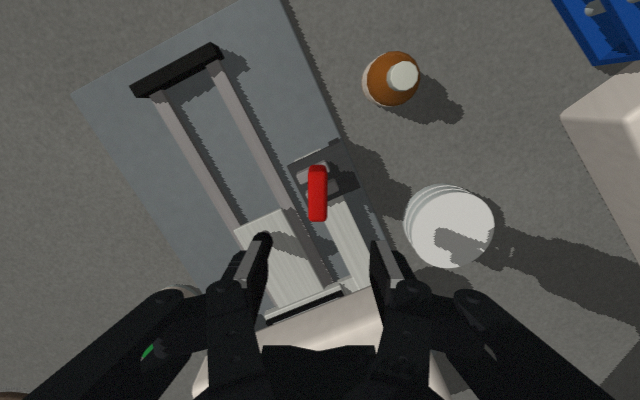

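The knob stays turned by 65° and parked. Next I'll go over the handle with the fingers closing along reader x.

>>> jog_arm:
  moves:
    - [[0.7, -0.03, -0.03, 0, 0, 0, -10], [0.7, -0.064, -0.057, 0, 0, 0, -20], [0.7, -0.064, -0.057, 0.02, 0, 0, -25.2], [0.7, -0.064, -0.057, 0.02, 0, 0, -25.2]]

```text
time_s: 7.12
eef_pos: [0.5422, 0.0517, 0.1823]
ee_rot: [-179.8, 0.1, 76.8]
contact_force: [-0.0, 0.2, -0.5]
opening: 0.699
grasp_force: 0.0
```

Run:
```python
from h import *
s=r.read_state();im=r.camera("wrist");cv2.imwrite("pics/w4.png",im[:,:,::-1])
delta([.5445,.0515,.058],76.9)
```

```text
delta [0.0003 0.0016 0.1251] rot [-0.1  0.1 -0.1] j7 -14.6 t 7.175
```

View pics/w4.png

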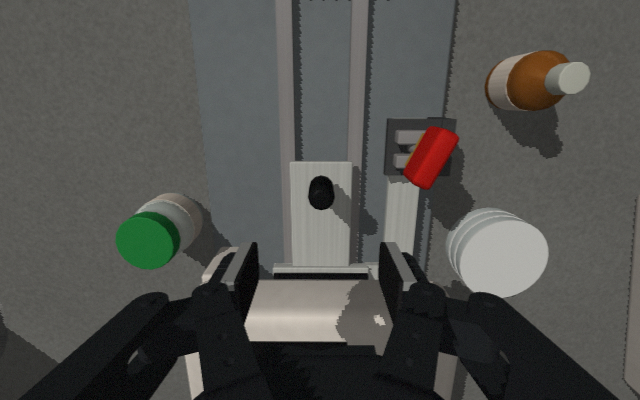

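The handle is at (321,193), rows 176–210. I'll refine its position.

Run:
```python
from h import *
im=cv2.imread("pics/w4.png");s=r.read_state()
g=im[165:222,300:345].max(2);k,_,st,ce=cv2.connectedComponentsWithStats((g<45).astype(np.uint8))
i=1+st[1:,4].argmax();x,y,w,h,_=st[i]+[300,165,0,0,0];print(x,y,w,h)
p=onz("wrist",(x+w/2-.5,y+h-.5),.092,s)+.011*np.array([.2267,.974,0]);print(p)
delta([p[0],p[1],.058],76.9)
```

```text
309 176 26 34
[0.54454635 0.05343173 0.092     ]
delta [0.0022 0.0012 0.1251] rot [-0.1  0.1 -0.1] j7 -14.6 t 7.175
```

>>> jog_arm:
  moves:
    - [[0.7, 0.001, 0.001, 0.05, 0, 0, 0], [0.7, 0.001, 0.001, 0.1, 0, 0, 0], [0.7, 0.001, 0.001, 0.125, 0, 0, 0], [0.7, 0.001, 0.001, 0.125, 0, 0, 0], [0, 0.001, 0.001, 0.125, 0, 0, 0], [0, 0.001, 0.001, 0.125, 0, 0, 0], [0, 0.001, 0.001, 0.125, 0, 0, 0], [0, 0.001, 0.001, 0.125, 0, 0, 0]]
  squeeze: 50

```text
time_s: 8.18
eef_pos: [0.5445, 0.0533, 0.0608]
ee_rot: [-179.9, -0.1, 76.9]
contact_force: [-6.0, 1.2, 9.4]
opening: 0.237
grasp_force: 48.7
```

>>> jog_arm:
  moves:
    - [[0, 0.005, 0, 0, 0, 0, 0], [0, 0.015, 0, 0, 0, 0, 0], [0, 0.03, 0, 0, 0, 0, 0], [0, 0.045, 0, 0, 0, 0, 0], [0, 0.06, 0, 0, 0, 0, 0], [0, 0.075, 0, 0, 0, 0, 0], [0, 0.09, 0, 0, 0, 0, 0], [0, 0.1, 0, 0, 0, 0, 0]]

```text
time_s: 9.18
eef_pos: [0.5674, 0.1509, 0.0608]
ee_rot: [-179.9, -0.0, 76.9]
contact_force: [-5.7, -1.0, 7.4]
opening: 0.236
grasp_force: 48.7
```

>>> jog_arm:
  moves:
    - [[0, 0.01, 0, 0, 0, 0, 0], [0, 0.02, 0, 0, 0, 0, 0], [0, 0.03, 0, 0, 0, 0, 0], [0, 0.04, 0, 0, 0, 0, 0], [0, 0.05, 0, 0, 0, 0, 0], [0, 0.056, 0, 0, 0, 0, 0], [0, 0.059, 0, 0, 0, 0, 0], [0, 0.059, 0, 0, 0, 0, 0]]

```text
time_s: 10.18
eef_pos: [0.5809, 0.2085, 0.0608]
ee_rot: [-180.0, -0.1, 76.9]
contact_force: [-4.6, 1.0, 5.0]
opening: 0.238
grasp_force: 48.7
```

>>> jog_arm:
  moves:
    - [[0, 0.001, 0, 0, 0, 0, 0], [0, 0.002, 0, 0, 0, 0, 0], [0, 0.003, 0, 0, 0, 0, 0], [0, 0.004, 0, 0, 0, 0, 0], [0, 0.004, 0, 0, 0, 0, 0]]

```text
time_s: 10.8
eef_pos: [0.581, 0.209, 0.0608]
ee_rot: [-179.9, 0.1, 76.8]
contact_force: [-8.4, -7.1, 10.0]
opening: 0.236
grasp_force: 49.2
```

```bash
python3 -c "
import numpy as np;from rig import r
p=r.read_state()['eef_pos'];print(np.dot(p[:2]-np.array([.5445,.0533]),[.2267,.974]))"
```

```text
0.15994537615683646
```

At the end stop (0.160 m travelled, with force reaction). Releasing and rising.

>>> jog_arm:
  moves:
    - [[0.7, -0.002, 0, 0, 0, 0, 0], [0.7, -0.002, 0, 0, 0, 0, 0], [0.7, -0.002, 0, 0, 0, 0, 0], [0.7, -0.002, 0, -0.04, 0, 0, 0], [0.7, -0.002, 0, -0.09, 0, 0, 0], [0.7, -0.002, 0, -0.12, 0, 0, 0], [0.7, -0.002, 0, -0.12, 0, 0, 0]]

```text
time_s: 11.68
eef_pos: [0.5834, 0.2101, 0.1822]
ee_rot: [179.8, -0.2, 76.9]
contact_force: [0.1, -0.4, -0.7]
opening: 0.702
grasp_force: 0.0
```

```bash
python3 -c "
from h import *
delta([.6293,.0667,.18],51.7)"
```

```text
delta [-0.1292  0.0772  0.002 ] rot [ 0.2 -0.3 25.2] j7 -26.8 t 11.675
```

>>> jog_arm:
  moves:
    - [[0.6, -0.04, 0.02, 0, 0, 0, 10], [0.6, -0.09, 0.05, 0, 0, 0, 20], [0.6, -0.13, 0.077, 0, 0, 0, 25.2], [0.6, -0.13, 0.077, 0, 0, 0, 25.2], [0.6, -0.13, 0.077, 0, 0, 0, 25.2]]

```text
time_s: 12.3
eef_pos: [0.6267, 0.0659, 0.1781]
ee_rot: [-179.9, 0.1, 51.7]
contact_force: [0.4, 0.3, -0.2]
opening: 0.598
grasp_force: 0.0
```

Run:
```python
from h import *
s=r.read_state();im=r.camera("wrist");cv2.imwrite("pics/w5.png",im[:,:,::-1])
o,m=blobs(im,(0,130,60),(8,255,255),amin=100);print(o)
for q in o: 
    x,y,w,h,_=q[1];p=onz("wrist",(x+w/2-.5,y+h-.5),.112,s);print(p+.022*np.array([np.cos(np.radians(51.7)),np.sin(np.radians(51.7)),0]))
delta([.6293,.0667,.086],51.7)
```

```text
[([320.4, 200.2], [309, 168, 23, 65, 1374])]
[0.62874359 0.06868524 0.112     ]
delta [0.0017 0.0022 0.0922] rot [-0.1  0.   0.1] j7 -34.3 t 12.35
```

View pics/w5.png

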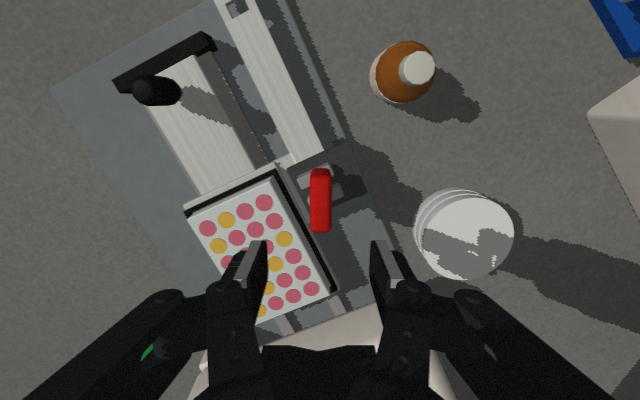

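The carriage is out, the plate sits in its nest, and the knob is at (320,200) between the fingers. Descending and gripping.

>>> jog_arm:
  moves:
    - [[0.6, 0.002, 0.002, 0.04, 0, 0, 0], [0.6, 0.002, 0.002, 0.08, 0, 0, 0], [0.6, 0.002, 0.002, 0.092, 0, 0, 0], [0.6, 0.002, 0.002, 0.092, 0, 0, 0], [0, 0.002, 0.002, 0.092, 0, 0, 0], [0, 0.002, 0.002, 0.092, 0, 0, 0], [0, 0.002, 0.002, 0.092, 0, 0, 0], [0, 0.002, 0.002, 0.092, 0, 0, 0]]
  squeeze: 60

```text
time_s: 13.35
eef_pos: [0.6301, 0.0668, 0.0891]
ee_rot: [-179.9, -0.1, 51.7]
contact_force: [-4.8, 3.3, 7.4]
opening: 0.173
grasp_force: 59.4
```

>>> jog_arm:
  moves:
    - [[0, 0, 0, -0.002, 0, 0, 0], [0, 0, 0, -0.003, 0, 0, 0], [0, 0, 0, -0.003, 0, 0, 0]]

```text
time_s: 13.72
eef_pos: [0.6298, 0.0665, 0.0899]
ee_rot: [-179.9, -0.0, 51.7]
contact_force: [0.3, 4.4, -8.1]
opening: 0.177
grasp_force: 58.5
```

>>> jog_arm:
  moves:
    - [[0, 0, 0, 0, 0, 0, 10], [0, 0, 0, 0, 0, 0, 20], [0, 0, 0, 0, 0, 0, 30], [0, 0, 0, 0, 0, 0, 40], [0, 0, 0, 0, 0, 0, 50], [0, 0, 0, 0, 0, 0, 60], [0, 0, 0, 0, 0, 0, 65], [0, 0, 0, 0, 0, 0, 65]]

```text
time_s: 14.72
eef_pos: [0.6297, 0.0666, 0.0898]
ee_rot: [-180.0, 0.1, -13.2]
contact_force: [-0.7, 5.2, -8.0]
opening: 0.174
grasp_force: 58.7
```

>>> jog_arm:
  moves:
    - [[0, 0, 0, 0.003, 0, 0, 0], [0, 0, 0, 0.006, 0, 0, 0], [0, 0, 0, 0.009, 0, 0, 0], [0, 0, 0, 0.011, 0, 0, 0], [0, 0, 0, 0.011, 0, 0, 0]]

```text
time_s: 15.35
eef_pos: [0.6298, 0.0665, 0.0793]
ee_rot: [-179.9, 0.1, -13.2]
contact_force: [-1.2, 5.2, -5.5]
opening: 0.173
grasp_force: 59.2
```

>>> jog_arm:
  moves:
    - [[0, 0, 0, 0.002, 0, 0, 0], [0, 0, 0, 0.004, 0, 0, 0], [0, 0, 0, 0.005, 0, 0, 0], [0, 0, 0, 0.005, 0, 0, 0]]

```text
time_s: 15.85
eef_pos: [0.6305, 0.0664, 0.0787]
ee_rot: [-179.7, -0.0, -13.2]
contact_force: [-12.7, 7.3, 32.8]
opening: 0.17
grasp_force: 64.3
```

By the grip heights, 0.079 is the knob fully down. I'll unload, release, rise and look.

>>> jog_arm:
  moves:
    - [[0, 0, 0, -0.004, 0, 0, 0], [0, 0, 0, -0.004, 0, 0, 0], [0.6, 0, 0, -0.004, 0, 0, 0], [0.6, 0, 0, -0.004, 0, 0, 0], [0.6, 0, 0, -0.004, 0, 0, 0], [0.6, 0, 0, -0.04, 0, 0, 0], [0.6, 0, 0, -0.09, 0, 0, 0], [0.6, 0, 0, -0.14, 0, 0, 0]]

```text
time_s: 16.85
eef_pos: [0.63, 0.0649, 0.2157]
ee_rot: [180.0, -0.0, -13.3]
contact_force: [1.2, 0.5, 0.0]
opening: 0.601
grasp_force: 0.0
```

>>> jog_arm:
  moves:
    - [[0.6, 0, 0, -0.015, 0, 0, 0], [0.6, 0, 0, -0.015, 0, 0, 0]]

```text
time_s: 17.1
eef_pos: [0.6305, 0.0654, 0.2299]
ee_rot: [-179.9, -0.1, -13.3]
contact_force: [-0.2, -0.2, -0.2]
opening: 0.604
grasp_force: 0.0
```

Run:
```python
from h import *
s=r.read_state();im=r.camera("wrist");cv2.imwrite("pics/w6.png",im[:,:,::-1])
o,m=blobs(im,(0,130,60),(8,255,255),amin=400);print(o)
x,y,w,h,_=o[0][1];u=x+w/2-.5;k=np.array([.974,-.227])
print("knob -x edge along reader x (rel axis), want -0.022:")
for z in(.102,.108,.112):
    p=onz("wrist",(u,y+h-.5),z,s)[:2];print(z,(p-[.6293,.0667])@k)
sc=r.camera("scene");print(blobs(sc,(0,130,80),(8,255,255),(320,180,350,225))[0],r.read_state()["time_s"])
cv2.imwrite("pics/s6.png",sc[:,:,::-1])
```

```text
[([316.9, 184.7], [308, 160, 18, 50, 835])]
knob -x edge along reader x (rel axis), want -0.022:
0.102 -0.021679860042091544
0.108 -0.01954802203560774
0.112 -0.018126796697951836
[([337.6, 203.0], [336, 197, 5, 14, 52])] 17.2
```

View pics/w6.png

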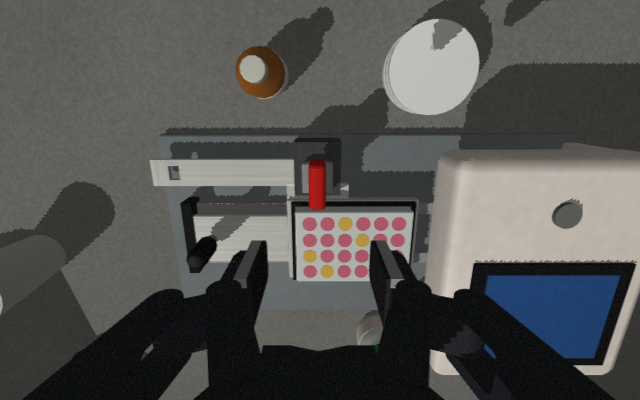

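The knob is aligned with reader x and at its original height: its edge matches z = 0.102, and its scene pixels match the start. The carriage is out, the plate sits in its nest, and the bottle and dishes are untouched.

```bash
python3 -c "
from rig import r
print(r.close_job())"
```

```text
the job is handed in; nothing more can be done
None
```

The job is handed in at about 17 s of the 72 s: the carriage is out at its end stop, the pin is dropped home with the knob back at its starting height and angle, the plate is in its nest, the neighbouring items in view are where they stood, and the gripper is clear; I did not tug the carriage to test the lock.

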